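Make up a carving kit and a finishing kit

ROBOT

A 7-joint arm with a two-finger parallel gripper is mounted at the origin on the work surface. World frame = base frame: x ahead of the robot, y to its left, z up, the work surface at z = 0. Lengths are in m, angles in rad, forces in N, time in s.
With the tool pointing down it reaches from about 0.425 to 0.975 m from the base axis. Payload 16.7 kg.
Tool frame: the origin (TCP) lies on the centre line of the jaws, within the pads' length; the fingertips stand 25 mm ahead of it and the grasp point (between the pads) lies 6 mm ahead of it; z points along the fingers, y is the line along which they close (so a half turn about z gives the same grasp; the last joint's range is limited). The gripper opens to 85 mm and grips with 20 to 120 N. Pads are 22 mm wide; open, the fingers measure 114 mm over their backs; the gripper's body (76 mm by 85 mm) begins 54 mm behind the grasp point. The pads swing forward as they close: fully open they stand 13 mm farther back than shut.
Start: joints at [1.089, 0.426, 0.074, 1.606, -0.034, 1.111, -0.067], TCP at [0.22, -0.638, 0.256] pointing down, gripper open.
Joint ranges: [-2.85, 2.85], [-0.5, 2.14], [-1.23, 1.37], [0.21, 2.46], [-1.02, 4.16], [0.16, 2.05], [-2.73, 2.73]. Speed limits (rad/s): [1.89, 1.89, 2.39, 2.39, 3.01, 3.01, 3.01].

INTERFACE

Orientations are given as a 3x3 rotation matrix whose columns are the frame's x, y, z axes.
In Python, from bench import state, grab_frame, calibration, hand_in gives the robot as it stands.
- The arm moves only by the tool step_arm, never from a script. Its argument "moves" is a list of rows, each an object of numbers: "x", "y", "z": the shift along the tool's x, y, z in m; "twist": the turn about the tool's z in degrees. In form: [{"x": .., "y": .., "z": .., "twist": ..}, ...]. A call has 1 to 12 rows; each row is the pose to reach, as a shift and turn from the pose commanded when the call began, along the tool's axes at that moment; what a row does not reach only later rows make up. A row lasts 1/8 s, in which the tool goes at most 62.5 mm and 10.7 degrees, less where a joint would pass 70% of its speed; a pose out of reach is approached as far as the arm can. A call with a gripper value outside its range is refused whole. "grip" is the closure, from 0 (fully open) to 1 (shut), set as the call begins (left out, the last holds). The fingers move at their own pace and stop on an object; the grip force is fixed at half the most. Time passes only in rows, so rows that repeat a pose let the fingers close. It gives the time, the measured TCP pose, the force, the opening and the grip force at its end, in the units of the state.
- state(): the state, without advancing time (a new reading comes with each control period).
- grab_frame(name): name is "scene" or "top"; returns (picture, depth): 384x512x3 uint8, blue, green, red; 384x512 float32, m along the optical axis (not along the pixel's ray), 0 where there is no reading.
- calibration(name): a dict with "K" (3x3 intrinsics, pixels), "distortion" ([k1, k2, p1, p2, k3] as OpenCV has them; the pictures are not rectified), "world_to_cam" (4x4, takes a point from world to camera coordinates). Camera axes: x right, y up, looking along -z (the intrinsics and any distortion apply to the point x, -y, -z); pixel columns grow to the right and rows downward; lengths in m; the calibration is good to about 2 mm. A picture is of the moment at which its call begins. calibration takes no time and is no camera call.
- hand_in(): hands the job in; it is judged then, once.
The state is a dict: "time_s": time; "q": joint angles; "dq": joint speeds; "joint_torque": joint torques, N m; "tcp_pos": TCP position; "ee_rot": TCP orientation; "ft_force": force on the tool from outside, world axes, zero at the start; "torque": the same for the moment, N m; "gripper_width": finger opening in m; "gripper_force": force on a finger pad.
Only numpy, scipy, OpenCV 4.12 (cv2) and the standard library are available. Lean on these libraries where they do the work, as an engineer would, in place of code of your own. Each camera call takes 0.05 s, during which the arm holds its last target. There are 200 camera calls.

TASK

Make up the two kits on their fitted boards: the plain pale blank and the gouge go on the dark board (the carving kit); the carved panel, the cork sanding block and the yellow-lidded wax tin go on the pale board (the finishing kit). Lay each one flat in the recess cut for it, let go of it, and leave the black-lidded tin, the red matchbox and the glue bottle where they are.

Things in the scene. Friction and masses are not known exactly. Their poses are not given: they have to be found in the camera images.
- carving_board: Dark walnut kit board with grey felt in its recesses, 190 x 146 mm, 14 thick, fixed flat on the bench, at the left or right. Origin: centre of underside; x along the 190 side, z up. Recesses 8 deep, floor 6 above the bench: blank's 106 x 58 (along x, y), centre x 0, y +38; gouge's 166 x 38, centre x 0, y -38 (gouge may point either way).
- finishing_board: Pale wood kit board with blue felt in its recesses, 190 x 170 mm, 14 thick, fixed flat on the bench, at the left or right. Origin: centre of underside; x along the 190 side, z up. Recesses 8 deep, floor 6 above the bench: panel's 126 x 62 (along x, y), centre x 0, y +45; cork block's 92 x 58, centre x -40, y -41; tin's round, 70 across, centre x +48, y -41.
- blank: Plain pale wooden block without carving, 90 (x) x 42 (y) x 24 (z) mm, lying flat on the bench, about 55 g. Origin: centre of its underside, z up.
- panel: Dark red-brown wooden panel with a lattice carved on its upper face, 110 (x) x 46 (y) x 20 (z) mm, lying flat, carved face up, about 75 g. Origin: centre of its underside, z up.
- gouge: Carving gouge lying along its x axis, 150 mm long, about 60 g: red-brown eight-sided handle, 26 mm across flats (upright flats at its y sides), x -75 to +20 mm; brass ferrule and steel blade to x +75 mm. Origin on its axis at mid-length, 13 mm above what it lies on. Balances at about x -20 mm.
- cork_block: Cork sanding block, 76 (x) x 42 (y) x 32 (z) mm, lying flat, about 40 g. Origin: centre of its underside, z up.
- yellow_tin: Round wax tin with a yellow lid, 54 mm across, 24 mm high, lid up, about 70 g. Origin: centre of its underside, z up.
- black_tin: Round tin like the yellow one but with a black lid, 54 mm across, 24 mm high, standing among the stock. Not wanted: to be left alone. Origin: centre of its underside.
- matchbox: Red matchbox, 50 x 34 x 14 mm, lying between the things. To be left alone. Origin: centre of its underside.
- glue_bottle: White glue bottle with a green band and orange spout, 52 mm across, 136 mm high, standing behind the stock. To be left alone. Origin: centre of its underside.
Mind the look-alikes: they are no part of the job. What is shaped like the cork_block but blue or green is not meant. There is more than one size of the gouge; the one meant has the size given above.

How it is judged:
By the outcome, as a careful person would: the job done as asked, in the order asked, and still so for the second after the job is handed in, with the robot touching nothing.
It also fails if it takes over 136 s, if anything falls off the work surface, if the arm or the gripper's body presses on something with over 40 N, if the wrist force passes 120 N, or if a joint passes its speed limit or range.

## Working session

There is one attempt and no reset: what is moved stays moved. The work goes in short steps, Python scripts to look and compute and a tool call to move; the robot and the scene stay as the last step left them, time stands still between calls to the robot, and variables do not carry over. Pictures are saved under pics/ and viewed, at most 14 in all, crops included, and the job is handed in when it is done.

Besides the shell and the picture viewer there is one more tool, called after "Call:" as name(argument=value, ...), one argument or row to a line, values as JSON. step_arm: Moves the arm, as the interface text tells. Its arguments: {"type":"object","properties":{"moves":{"type":"array"},"grip":{"type":"number"}},"required":["moves"]}

```bash
ls; mkdir -p pics
python3 - <<'E'
from bench import *
import cv2,numpy as np
s=state();print(s['time_s'],s['tcp_pos'],s['ee_rot'])
for n in('scene','top'):
    p,d=grab_frame(n);cv2.imwrite(f'pics/{n}0.png',p);np.save(f'{n}0.npy',d)
    c=calibration(n);print(n,c)
E
```

```text
pics
0.0 [ 0.22038312 -0.63760059  0.25559586] [[ 9.45152503e-01  3.26628991e-01 -4.98170972e-04]
 [ 3.26629364e-01 -9.45151696e-01  1.23685212e-03]
 [-6.68553795e-05 -1.33173114e-03 -9.99999111e-01]]
scene {'K': array([[481.62090073,   0.        , 250.70707662],
       [  0.        , 481.62090073, 195.42174903],
       [  0.        ,   0.        ,   1.        ]]), 'distortion': array([-0.03303439,  0.        ,  0.        ,  0.        ,  0.        ]), 'world_to_cam': array([[-0.86195103,  0.50677515, -0.01481097,  0.50359307],
       [-0.29722466, -0.48143796,  0.82454532,  0.05543588],
       [ 0.41072852,  0.71511988,  0.56560202, -1.79933236],
       [ 0.        ,  0.        ,  0.        ,  1.        ]])}
top {'K': array([[392.29739792,   0.        , 252.58795026],
       [  0.        , 392.29739792, 188.35223841],
       [  0.        ,   0.        ,   1.        ]]), 'distortion': array([-0.02598601,  0.        ,  0.        ,  0.        ,  0.        ]), 'world_to_cam': array([[ 1.96814347e-04, -9.99669865e-01, -2.56928268e-02,
        -9.44528019e-02],
       [ 9.88915956e-01, -3.62020576e-03,  1.48432225e-01,
        -5.17618763e-01],
       [-1.48476236e-01, -2.54372600e-02,  9.88588768e-01,
        -1.17384794e+00],
       [ 0.00000000e+00,  0.00000000e+00,  0.00000000e+00,
         1.00000000e+00]])}
```

View pics/top0.png

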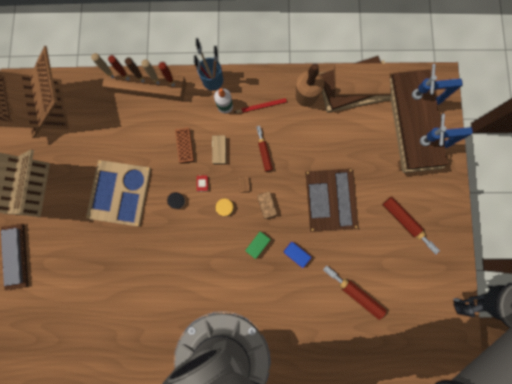

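View pics/scene0.png

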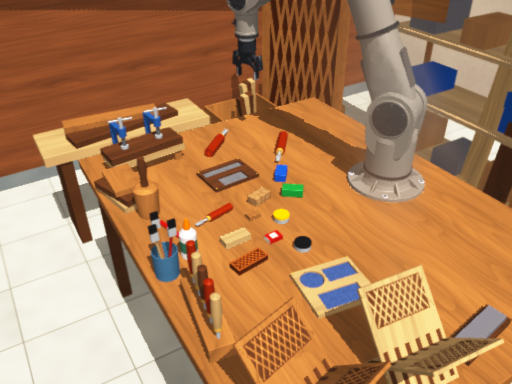

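```bash
cat > h.py <<'E'
import numpy as np,cv2
from bench import *
def rays(c,uv):
    n=cv2.undistortPoints(np.float64(uv).reshape(-1,1,2),c['K'],c['distortion'])[:,0]
    return np.c_[n[:,0],-n[:,1],-np.ones(len(n))]
def at_z(c,uv,z):
    M=c['world_to_cam'];R,t=M[:3,:3],M[:3,3];o=-R.T@t;r=rays(c,uv)@R
    z=np.broadcast_to(z,len(r));return o+r*((z-o[2])/r[:,2])[:,None]
def cloud(c,d):
    v,u=np.mgrid[:384,:512];M=c['world_to_cam']
    P=rays(c,np.c_[u.ravel(),v.ravel()])*d.reshape(-1,1)
    return ((P-M[:3,3])@M[:3,:3]).reshape(384,512,3)
def project(c,P):
    M=c['world_to_cam'];q=np.atleast_2d(P)@M[:3,:3].T+M[:3,3]
    return cv2.projectPoints(q*[1,-1,-1],np.zeros(3),np.zeros(3),c['K'],c['distortion'])[0][:,0]
def rect(P):
    (cx,cy),(w,h),a=cv2.minAreaRect(np.float32(P[:,:2]*1000))
    if w<h:w,h,a=h,w,a+90
    return f'c=({cx/1000:.4f},{cy/1000:.4f}) {w:.0f}x{h:.0f} long-axis {((a+90)%180)-90:.1f}deg'
E
python3 - <<'E'
from h import *
c=calibration('top');d=np.load('top0.npy');p=cv2.imread('pics/top0.png');X=cloud(c,d)
m=(X[...,2]>.007)&(d>0)&(X[...,0]>.2)
n,l,s,_=cv2.connectedComponentsWithStats(m.astype(np.uint8))
print('bench z',np.median(X[150:160,290:300,2]))
for i in range(1,n):
    if 15<s[i,4]<4000:
        q=l==i;x,y,w,h=s[i,:4];P=X[q];print((x+w//2,y+h//2),s[i,4],'zmax %.3f med %.3f'%(np.percentile(P[:,2],95),np.median(P[:,2])),rect(P),p[q].mean(0).astype(int))
cv2.imwrite('pics/crop1.png',cv2.resize(p[95:325,80:450],None,fx=2.16,fy=2.16,interpolation=cv2.INTER_CUBIC))
E
```

```text
bench z 0.0005125742519938477
(np.int32(208), np.int32(64)) 825 zmax 0.202 med 0.078 c=(0.8880,0.0394) 77x73 long-axis -7.7deg [61 59 57]
(np.int32(34), np.int32(91)) 3768 zmax 0.196 med 0.112 c=(0.8029,0.5759) 205x186 long-axis -75.4deg [41 61 88]
(np.int32(138), np.int32(77)) 2636 zmax 0.190 med 0.052 c=(0.8786,0.2629) 270x93 long-axis 81.0deg [48 70 99]
(np.int32(223), np.int32(101)) 346 zmax 0.125 med 0.088 c=(0.7951,-0.0029) 52x49 long-axis -77.3deg [ 98 106 116]
(np.int32(280), np.int32(101)) 38 zmax 0.012 med 0.009 c=(0.8098,-0.1825) 41x15 long-axis -74.6deg [ 40  49 145]
(np.int32(264), np.int32(104)) 45 zmax 0.012 med 0.009 c=(0.7980,-0.1318) 58x17 long-axis -72.2deg [ 40  47 148]
(np.int32(247), np.int32(109)) 35 zmax 0.012 med 0.009 c=(0.7845,-0.0745) 49x14 long-axis -77.0deg [ 35  44 115]
(np.int32(264), np.int32(149)) 309 zmax 0.029 med 0.023 c=(0.6508,-0.1286) 150x28 long-axis 13.3deg [ 47  62 120]
(np.int32(184), np.int32(146)) 509 zmax 0.024 med 0.019 c=(0.6627,0.1263) 112x50 long-axis 5.9deg [ 48  74 123]
(np.int32(219), np.int32(150)) 393 zmax 0.028 med 0.024 c=(0.6
[... 1032 characters left out ...]
-axis -1.5deg [ 75 168 214]
(np.int32(14), np.int32(257)) 1512 zmax 0.036 med 0.031 c=(0.3081,0.6568) 202x74 long-axis 7.8deg [87 89 97]
(np.int32(257), np.int32(245)) 346 zmax 0.036 med 0.032 c=(0.3447,-0.1090) 76x42 long-axis -38.6deg [ 78 135  70]
(np.int32(297), np.int32(255)) 362 zmax 0.036 med 0.032 c=(0.3158,-0.2289) 76x42 long-axis 50.7deg [159  83  55]
(np.int32(345), np.int32(280)) 351 zmax 0.039 med 0.030 c=(0.2300,-0.3669) 143x38 long-axis 53.9deg [ 69  86 128]
(np.int32(482), np.int32(301)) 1197 zmax 0.460 med 0.386 c=(0.2383,-0.6275) 144x51 long-axis -63.5deg [48 49 51]
(np.int32(504), np.int32(338)) 215 zmax 0.668 med 0.645 c=(0.2063,-0.4807) 53x8 long-axis -71.3deg [56 61 65]
```

View pics/crop1.png

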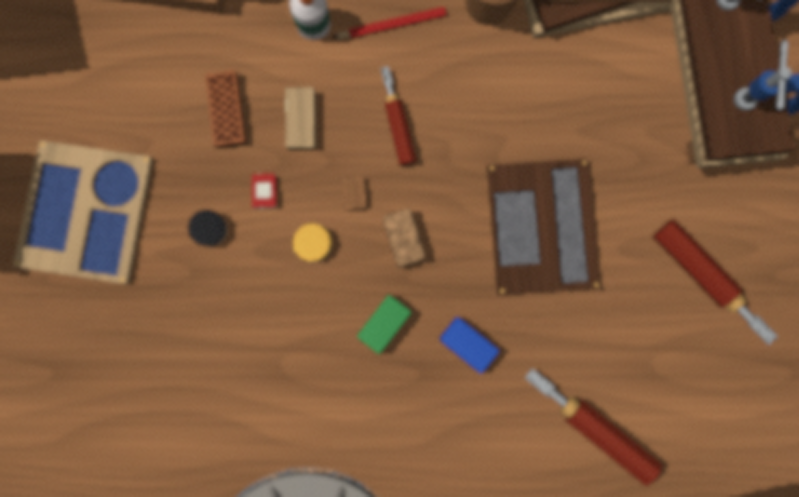

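```bash
cat >> h.py <<'E'
def go(x,y,z,yaw,s=None):
    "shift in tool axes from the present pose, yaw = world heading (deg) of tool x, mod 180"
    s=s or state();R=s['ee_rot'];d=R.T@(np.array([x,y,z])-s['tcp_pos'])
    t=np.degrees(np.arctan2(R[1,0],R[0,0]))-yaw;t=(t+90)%180-90
    return 'shift x %.4f y %.4f z %.4f twist %.1f'%(*d,t)
def loc(b,p):
    a=np.radians(b[2]);return b[0]+np.cos(a)*p[0]-np.sin(a)*p[1],b[1]+np.sin(a)*p[0]+np.cos(a)*p[1]
E
python3 - <<'E'
from h import *
c=calibration('top');p=cv2.imread('pics/top0.png');hsv=cv2.cvtColor(p,cv2.COLOR_BGR2HSV)
def comp(m,win,z):
    k=np.zeros(m.shape,bool);k[win[1]:win[3],win[0]:win[2]]=1
    n,l,s,_=cv2.connectedComponentsWithStats((m&k).astype(np.uint8))
    for i in range(1,n):
        if s[i,4]>60:
            v,u=np.nonzero(l==i);P=at_z(c,np.c_[u,v],z);print(s[i,4],rect(P),'mean',P[:,:2].mean(0).round(4))
print('dark felt');comp((hsv[...,1]<60)&(hsv[...,2]>90),(303,165,360,235),.006)
print('blue felt');comp((hsv[...,0]>95)&(hsv[...,0]<130)&(hsv[...,1]>90),(85,158,152,230),.006)
for nm,b,L in(('dark',(.4859,-.3411,3.5),dict(blank=(0,.038),gouge=(0,-.038))),('pale',(.5103,.335,-8.5),dict(panel=(0,.045),cork=(-.04,-.041),tin=(.048,-.041)))):
    for k,v in L.items():print(nm,k,np.round(loc(b,v),4))
print(go(.647,.014,.15,2.8),state()['q'].round(2))
E
```

```text
dark felt
544 c=(0.4876,-0.3800) 165x34 long-axis 3.3deg mean [ 0.4865 -0.3804]
567 c=(0.4831,-0.3034) 103x55 long-axis 3.3deg mean [ 0.4827 -0.3035]
blue felt
258 c=(0.5524,0.2884) 56x55 long-axis 89.8deg mean [0.5525 0.289 ]
559 c=(0.5178,0.3821) 116x51 long-axis -9.0deg mean [0.5176 0.3822]
380 c=(0.4649,0.3029) 83x47 long-axis -9.0deg mean [0.4649 0.3028]
dark blank [ 0.4836 -0.3032]
dark gouge [ 0.4882 -0.379 ]
pale panel [0.517  0.3795]
pale cork [0.4647 0.3004]
pale tin [0.5517 0.2874]
shift x 0.6161 y -0.4764 z 0.1062 twist 16.3 [ 1.09  0.43  0.07  1.61 -0.03  1.11 -0.07]
```

Call:
step_arm(
  moves=[
    {"z": 0.06, "twist": 8},
    {"z": 0.12, "twist": 16.3},
    {"z": 0.18, "twist": 16.3},
    {"z": 0.22, "twist": 16.3},
    {"z": 0.224, "twist": 16.3},
    {"z": 0.224, "twist": 16.3},
  ],
  grip=0.45,
)

```text
invalid input at $.moves[0]: expected keys x, y, z, twist
```

Call:
step_arm(
  moves=[
    {"x": 0, "y": 0, "z": 0.06, "twist": 8},
    {"x": 0, "y": 0, "z": 0.12, "twist": 16.3},
    {"x": 0, "y": 0, "z": 0.18, "twist": 16.3},
    {"x": 0, "y": 0, "z": 0.22, "twist": 16.3},
    {"x": 0, "y": 0, "z": 0.224, "twist": 16.3},
    {"x": 0, "y": 0, "z": 0.224, "twist": 16.3},
  ],
  grip=0.45,
)

```text
time_s: 0.85
tcp_pos: [0.2206, -0.6385, 0.0333]
ee_rot: [[0.999, 0.048, 0.0], [0.048, -0.999, -0.001], [0.0, 0.001, -1.0]]
ft_force: [0.3, 0.0, -0.3]
gripper_width: 0.0469
gripper_force: 0.0
```

Call:
step_arm(
  moves=[
    {"x": 0, "y": 0, "z": 0.003, "twist": 0},
    {"x": 0, "y": 0, "z": 0.006, "twist": 0},
    {"x": 0, "y": 0, "z": 0.006, "twist": 0},
  ],
)

```text
time_s: 1.23
tcp_pos: [0.2206, -0.638, 0.0267]
ee_rot: [[0.999, 0.048, 0.0], [0.048, -0.999, -0.0], [0.0, 0.0, -1.0]]
ft_force: [0.6, -0.1, 0.7]
gripper_width: 0.0466
gripper_force: 0.0
```

Call:
step_arm(
  moves=[
    {"x": 0, "y": 0, "z": 0.002, "twist": 0},
    {"x": 0, "y": 0, "z": 0.003, "twist": 0},
    {"x": 0, "y": 0, "z": 0.003, "twist": 0},
  ],
)

```text
time_s: 1.6
tcp_pos: [0.2204, -0.6379, 0.0232]
ee_rot: [[0.999, 0.048, -0.0], [0.048, -0.999, 0.0], [-0.0, -0.0, -1.0]]
ft_force: [-0.8, 0.2, -0.4]
gripper_width: 0.0466
gripper_force: 0.0
```

Call:
step_arm(
  moves=[
    {"x": 0, "y": 0, "z": 0.002, "twist": 0},
    {"x": 0, "y": 0, "z": 0.003, "twist": 0},
    {"x": 0, "y": 0, "z": 0.003, "twist": 0},
  ],
)

```text
time_s: 1.98
tcp_pos: [0.2205, -0.6382, 0.0225]
ee_rot: [[0.999, 0.048, 0.001], [0.048, -0.999, -0.0], [0.0, 0.0, -1.0]]
ft_force: [-2.9, 12.0, 34.0]
gripper_width: 0.0473
gripper_force: 17.1
```

Call:
step_arm(
  moves=[
    {"x": 0, "y": 0, "z": -0.06, "twist": 0},
    {"x": 0.02, "y": -0.028, "z": -0.11, "twist": 0},
    {"x": 0.055, "y": -0.076, "z": -0.13, "twist": 0},
    {"x": 0.09, "y": -0.124, "z": -0.13, "twist": 0},
    {"x": 0.125, "y": -0.172, "z": -0.13, "twist": 0},
    {"x": 0.16, "y": -0.22, "z": -0.13, "twist": 0},
    {"x": 0.195, "y": -0.268, "z": -0.13, "twist": 0},
    {"x": 0.23, "y": -0.316, "z": -0.13, "twist": 0},
    {"x": 0.265, "y": -0.364, "z": -0.13, "twist": 0},
    {"x": 0.3, "y": -0.413, "z": -0.13, "twist": 0},
    {"x": 0.335, "y": -0.461, "z": -0.13, "twist": 0},
    {"x": 0.37, "y": -0.51, "z": -0.13, "twist": 0},
  ],
  grip=0.1,
)

```text
time_s: 3.48
tcp_pos: [0.5664, -0.1091, 0.1506]
ee_rot: [[0.999, 0.048, 0.001], [0.048, -0.999, -0.0], [0.001, 0.0, -1.0]]
ft_force: [0.4, -1.1, 0.7]
gripper_width: 0.0766
gripper_force: 0.0
```

```bash
python3 -c "
from h import *
s=state();print(s['q'].round(2),go(.647,.014,.15,2.8))"
```

```text
[ 0.12  0.39 -0.05  1.92  0.02  0.83 -1.47] shift x 0.0864 y -0.1191 z 0.0006 twist -0.1
```

Call:
step_arm(
  moves=[
    {"x": 0.036, "y": -0.049, "z": 0, "twist": 0},
    {"x": 0.07, "y": -0.098, "z": 0, "twist": 0},
    {"x": 0.0865, "y": -0.119, "z": 0.01, "twist": 0},
    {"x": 0.0865, "y": -0.119, "z": 0.06, "twist": 0},
    {"x": 0.0865, "y": -0.119, "z": 0.1, "twist": 0},
    {"x": 0.0865, "y": -0.119, "z": 0.1195, "twist": 0},
    {"x": 0.0865, "y": -0.119, "z": 0.1195, "twist": 0},
  ],
)

```text
time_s: 4.35
tcp_pos: [0.6455, 0.0118, 0.0299]
ee_rot: [[0.999, 0.048, -0.002], [0.048, -0.999, -0.0], [-0.002, 0.0, -1.0]]
ft_force: [-0.0, 0.8, 0.5]
gripper_width: 0.077
gripper_force: 0.0
```

Call:
step_arm(
  moves=[
    {"x": 0, "y": 0, "z": 0, "twist": 0},
    {"x": 0, "y": 0, "z": 0, "twist": 0},
    {"x": 0, "y": 0, "z": 0, "twist": 0},
    {"x": 0, "y": 0, "z": 0, "twist": 0},
    {"x": 0, "y": 0, "z": 0, "twist": 0},
  ],
  grip=0.8,
)

```text
time_s: 4.97
tcp_pos: [0.6471, 0.0123, 0.0327]
ee_rot: [[0.999, 0.048, 0.002], [0.048, -0.999, 0.0], [0.002, -0.0, -1.0]]
ft_force: [-1.9, 0.8, 10.7]
gripper_width: 0.0403
gripper_force: 61.1
```

```bash
python3 -c "
from h import *
s=state();print(s['q'].round(2),go(.483,-.303,.13,3.4),go(.483,-.303,.038,3.4))"
```

```text
[-0.07  0.64 -0.07  1.81  0.06  0.69 -1.69] shift x -0.1788 y 0.3071 z -0.0977 twist -0.6 shift x -0.1790 y 0.3071 z -0.0057 twist -0.6
```

Call:
step_arm(
  moves=[
    {"x": 0, "y": 0, "z": -0.05, "twist": 0},
    {"x": -0.015, "y": 0.026, "z": -0.09, "twist": 0},
    {"x": -0.045, "y": 0.077, "z": -0.1, "twist": -0.6},
    {"x": -0.075, "y": 0.129, "z": -0.1, "twist": -0.6},
    {"x": -0.105, "y": 0.18, "z": -0.1, "twist": -0.6},
    {"x": -0.135, "y": 0.232, "z": -0.1, "twist": -0.6},
    {"x": -0.163, "y": 0.28, "z": -0.09, "twist": -0.6},
    {"x": -0.179, "y": 0.307, "z": -0.07, "twist": -0.6},
    {"x": -0.179, "y": 0.307, "z": -0.04, "twist": -0.6},
    {"x": -0.179, "y": 0.307, "z": -0.02, "twist": -0.6},
    {"x": -0.179, "y": 0.307, "z": -0.02, "twist": -0.6},
  ],
)

```text
time_s: 6.35
tcp_pos: [0.4816, -0.3028, 0.0505]
ee_rot: [[0.998, 0.059, -0.001], [0.059, -0.998, 0.001], [-0.001, -0.001, -1.0]]
ft_force: [0.7, -0.3, 0.0]
gripper_width: 0.0403
gripper_force: 61.0
```

```bash
python3 -c "
from h import *
s=state();print(go(.483,-.303,.038,3.4))
p,d=grab_frame('top');cv2.imwrite('pics/a1.png',cv2.resize(p[140:260,240:400],None,fx=5,fy=5))"
```

```text
shift x 0.0014 y 0.0003 z 0.0125 twist -0.0
```

View pics/a1.png

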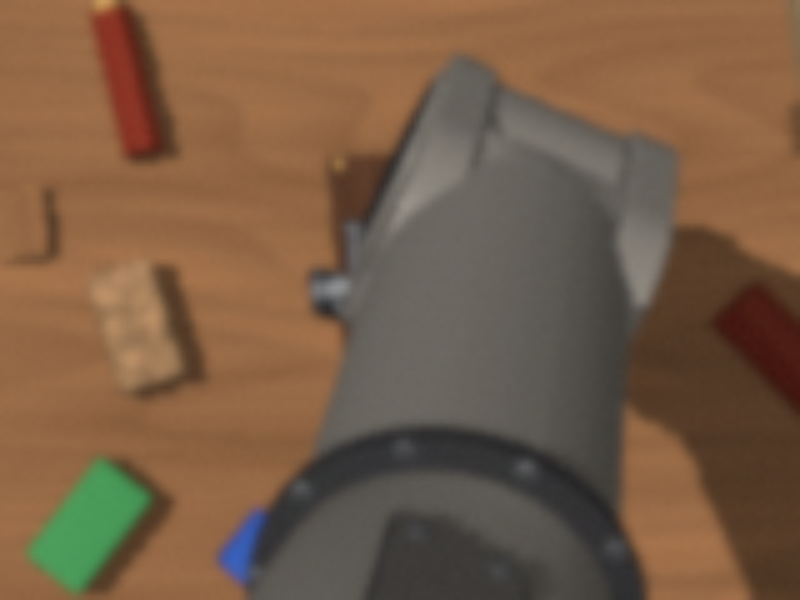

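The arm hides the board from above; the measured pose agrees with the target, so I lower and release.

Call:
step_arm(
  moves=[
    {"x": 0.001, "y": 0, "z": 0.006, "twist": 0},
    {"x": 0.001, "y": 0, "z": 0.012, "twist": 0},
    {"x": 0.001, "y": 0, "z": 0.013, "twist": 0},
    {"x": 0.001, "y": 0, "z": 0.013, "twist": 0},
  ],
)

```text
time_s: 6.9
tcp_pos: [0.4836, -0.303, 0.0387]
ee_rot: [[0.998, 0.059, 0.001], [0.059, -0.998, -0.0], [0.001, 0.0, -1.0]]
ft_force: [-3.1, 2.5, 14.3]
gripper_width: 0.0409
gripper_force: 62.7
```

Call:
step_arm(
  moves=[
    {"x": 0, "y": 0, "z": 0, "twist": 0},
    {"x": 0, "y": 0, "z": 0, "twist": 0},
    {"x": 0, "y": 0, "z": 0, "twist": 0},
    {"x": 0, "y": 0, "z": -0.03, "twist": 0},
    {"x": 0, "y": 0, "z": -0.08, "twist": 0},
  ],
  grip=0.3,
)

```text
time_s: 7.52
tcp_pos: [0.4822, -0.3023, 0.1173]
ee_rot: [[0.998, 0.059, -0.003], [0.059, -0.998, 0.002], [-0.003, -0.002, -1.0]]
ft_force: [1.5, 0.1, -0.5]
gripper_width: 0.0596
gripper_force: 0.0
```

```bash
python3 -c "
from h import *
a=np.radians(13.3);gx,gy=.6508-.02*np.cos(a),-.1286-.02*np.sin(a)
print(gx,gy,go(gx,gy,.12,13.3),go(gx,gy,.031,13.3))"
```

```text
0.6313364225444583 -0.13320099474376207 shift x 0.1588 y -0.1601 z -0.0029 twist -9.9 shift x 0.1591 y -0.1599 z 0.0861 twist -9.9
```

Call:
step_arm(
  moves=[
    {"x": 0.035, "y": -0.035, "z": -0.02, "twist": 0},
    {"x": 0.075, "y": -0.075, "z": -0.02, "twist": -3},
    {"x": 0.115, "y": -0.115, "z": -0.01, "twist": -7},
    {"x": 0.15, "y": -0.15, "z": 0, "twist": -9.9},
    {"x": 0.159, "y": -0.16, "z": 0.02, "twist": -9.9},
    {"x": 0.159, "y": -0.16, "z": 0.06, "twist": -9.9},
    {"x": 0.159, "y": -0.16, "z": 0.084, "twist": -9.9},
    {"x": 0.159, "y": -0.16, "z": 0.084, "twist": -9.9},
  ],
)

```text
time_s: 8.52
tcp_pos: [0.6307, -0.1342, 0.0317]
ee_rot: [[0.974, 0.229, -0.004], [0.229, -0.974, 0.0], [-0.004, -0.001, -1.0]]
ft_force: [0.1, 0.7, 0.5]
gripper_width: 0.0595
gripper_force: 0.0
```

Call:
step_arm(
  moves=[
    {"x": 0, "y": 0, "z": 0, "twist": 0},
    {"x": 0, "y": 0, "z": 0, "twist": 0},
    {"x": 0, "y": 0, "z": 0, "twist": 0},
    {"x": 0, "y": 0, "z": 0, "twist": 0},
    {"x": 0, "y": 0, "z": 0, "twist": 0},
    {"x": 0, "y": 0, "z": 0, "twist": 0},
  ],
  grip=0.95,
)

```text
time_s: 9.28
tcp_pos: [0.6331, -0.1342, 0.0354]
ee_rot: [[0.973, 0.229, 0.002], [0.229, -0.973, -0.0], [0.002, 0.001, -1.0]]
ft_force: [-1.9, -0.4, 6.4]
gripper_width: 0.024
gripper_force: 58.8
```

```bash
python3 -c "
from h import *
a=np.radians(3.4);gx,gy=.4875-.02*np.cos(a),-.380-.02*np.sin(a)
print(gx,gy,go(gx,gy,.12,3.4),go(gx,gy,.040,3.4))"
```

```text
0.46753520344152466 -0.38118612747151925 shift x -0.2176 y 0.2026 z -0.0848 twist 9.8 shift x -0.2177 y 0.2025 z -0.0048 twist 9.8
```

Call:
step_arm(
  moves=[
    {"x": 0, "y": 0, "z": -0.05, "twist": 0},
    {"x": -0.02, "y": 0.02, "z": -0.09, "twist": 0},
    {"x": -0.06, "y": 0.056, "z": -0.095, "twist": 3},
    {"x": -0.1, "y": 0.093, "z": -0.095, "twist": 6},
    {"x": -0.14, "y": 0.13, "z": -0.095, "twist": 9.8},
    {"x": -0.18, "y": 0.167, "z": -0.095, "twist": 9.8},
    {"x": -0.21, "y": 0.195, "z": -0.09, "twist": 9.8},
    {"x": -0.218, "y": 0.2025, "z": -0.07, "twist": 9.8},
    {"x": -0.218, "y": 0.2025, "z": -0.04, "twist": 9.8},
    {"x": -0.218, "y": 0.2025, "z": -0.025, "twist": 9.8},
    {"x": -0.218, "y": 0.2025, "z": -0.025, "twist": 9.8},
  ],
)

```text
time_s: 10.65
tcp_pos: [0.4668, -0.38, 0.0581]
ee_rot: [[0.998, 0.061, -0.001], [0.061, -0.998, 0.001], [-0.001, -0.001, -1.0]]
ft_force: [-0.9, -0.0, 0.0]
gripper_width: 0.0242
gripper_force: 59.5
```

```bash
python3 -c "
from h import *
print(go(.4675,-.3812,.0415,3.4))
p,d=grab_frame('scene');cv2.imwrite('pics/a2.png',cv2.resize(p[120:230,150:300],None,fx=5,fy=5))"
```

```text
shift x 0.0006 y 0.0013 z 0.0166 twist 0.1
```

View pics/a2.png

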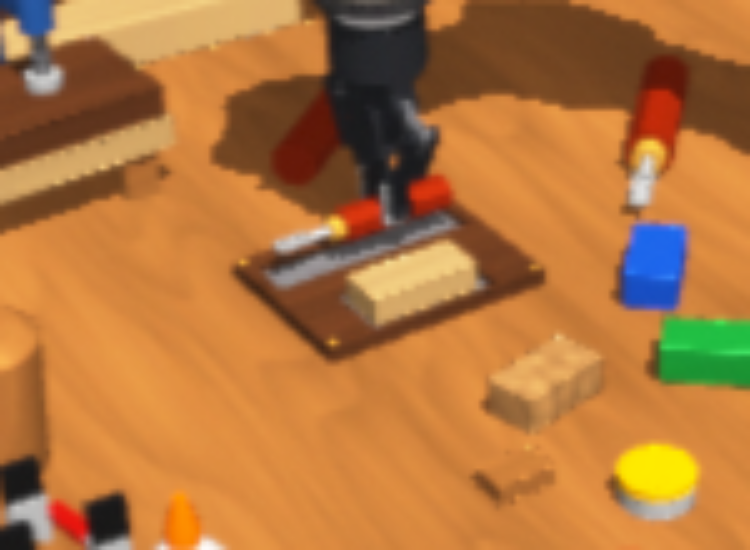

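The blank (crop 415,280) is in its recess and the gouge is held level above its own; lowering.

Call:
step_arm(
  moves=[
    {"x": 0.0005, "y": 0.001, "z": 0.008, "twist": 0},
    {"x": 0.0005, "y": 0.001, "z": 0.015, "twist": 0},
    {"x": 0.0005, "y": 0.001, "z": 0.0175, "twist": 0},
    {"x": 0.0005, "y": 0.001, "z": 0.0175, "twist": 0},
  ],
)

```text
time_s: 11.2
tcp_pos: [0.4673, -0.3818, 0.0415]
ee_rot: [[0.998, 0.06, -0.0], [0.06, -0.998, 0.0], [-0.0, -0.0, -1.0]]
ft_force: [-1.8, 1.1, 2.5]
gripper_width: 0.024
gripper_force: 59.9
```

Call:
step_arm(
  moves=[
    {"x": 0, "y": 0, "z": 0, "twist": 0},
    {"x": 0, "y": 0, "z": 0, "twist": 0},
    {"x": 0, "y": 0, "z": 0, "twist": 0},
    {"x": 0, "y": 0, "z": -0.03, "twist": 0},
    {"x": 0, "y": 0, "z": -0.08, "twist": 0},
    {"x": 0, "y": 0, "z": -0.12, "twist": 0},
  ],
  grip=0.5,
)

```text
time_s: 11.95
tcp_pos: [0.4674, -0.382, 0.1631]
ee_rot: [[0.998, 0.06, 0.001], [0.06, -0.998, -0.0], [0.001, 0.0, -1.0]]
ft_force: [-0.1, -0.0, 1.0]
gripper_width: 0.0427
gripper_force: 0.0
```

```bash
python3 -c "
from h import *
print(go(.6625,.1263,.16,5.9))"
```

```text
shift x 0.2255 y -0.4956 z 0.0030 twist -2.4
```

Call:
step_arm(
  moves=[
    {"x": 0.01, "y": -0.022, "z": 0, "twist": 0},
    {"x": 0.032, "y": -0.07, "z": 0, "twist": 0},
    {"x": 0.055, "y": -0.121, "z": 0, "twist": 0},
    {"x": 0.078, "y": -0.172, "z": 0, "twist": 0},
    {"x": 0.101, "y": -0.223, "z": 0, "twist": 0},
    {"x": 0.124, "y": -0.274, "z": 0, "twist": 0},
    {"x": 0.147, "y": -0.325, "z": 0, "twist": 0},
    {"x": 0.17, "y": -0.376, "z": 0, "twist": 0},
    {"x": 0.193, "y": -0.425, "z": 0, "twist": -2.4},
    {"x": 0.213, "y": -0.468, "z": 0, "twist": -2.4},
    {"x": 0.2255, "y": -0.4955, "z": 0.01, "twist": -2.4},
    {"x": 0.2255, "y": -0.4955, "z": 0.03, "twist": -2.4},
  ],
  grip=0.15,
)

```text
time_s: 13.45
tcp_pos: [0.6631, 0.1297, 0.1313]
ee_rot: [[0.994, 0.106, 0.001], [0.106, -0.994, 0.002], [0.002, -0.001, -1.0]]
ft_force: [0.7, -0.4, -0.5]
gripper_width: 0.0724
gripper_force: 0.0
```

```bash
python3 -c "
from h import *
print(go(.6625,.1263,.031,5.9),state()['q'].round(2))"
```

```text
shift x -0.0011 y 0.0034 z 0.1003 twist 0.2 [-0.18  0.55 -0.14  1.7   0.1   0.9  -1.83]
```

Call:
step_arm(
  moves=[
    {"x": 0, "y": 0.001, "z": 0.05, "twist": 0},
    {"x": 0, "y": 0.001, "z": 0.09, "twist": 0},
    {"x": 0, "y": 0.001, "z": 0.102, "twist": 0},
    {"x": 0, "y": 0.001, "z": 0.102, "twist": 0},
  ],
)

```text
time_s: 13.95
tcp_pos: [0.6624, 0.1248, 0.0292]
ee_rot: [[0.995, 0.102, -0.001], [0.102, -0.995, -0.0], [-0.001, 0.0, -1.0]]
ft_force: [-0.6, -0.1, 0.4]
gripper_width: 0.0725
gripper_force: 0.0
```

Call:
step_arm(
  moves=[
    {"x": 0, "y": 0, "z": 0, "twist": 0},
    {"x": 0, "y": 0, "z": 0, "twist": 0},
    {"x": 0, "y": 0, "z": 0, "twist": 0},
    {"x": 0, "y": 0, "z": 0, "twist": 0},
    {"x": 0, "y": 0, "z": 0, "twist": 0},
  ],
  grip=0.8,
)

```text
time_s: 14.58
tcp_pos: [0.6636, 0.1255, 0.0316]
ee_rot: [[0.995, 0.102, 0.003], [0.102, -0.995, 0.001], [0.003, -0.0, -1.0]]
ft_force: [-3.7, -1.3, 11.6]
gripper_width: 0.0444
gripper_force: 60.9
```

```bash
python3 -c "
from h import *
print(go(.517,.381,.13,-8.8))"
```

```text
shift x -0.1195 y -0.2692 z -0.0986 twist 14.7
```

Call:
step_arm(
  moves=[
    {"x": 0, "y": 0, "z": -0.05, "twist": 0},
    {"x": -0.01, "y": -0.022, "z": -0.09, "twist": 2},
    {"x": -0.03, "y": -0.068, "z": -0.098, "twist": 5},
    {"x": -0.05, "y": -0.113, "z": -0.098, "twist": 8},
    {"x": -0.07, "y": -0.158, "z": -0.098, "twist": 11},
    {"x": -0.09, "y": -0.203, "z": -0.098, "twist": 14.7},
    {"x": -0.11, "y": -0.248, "z": -0.098, "twist": 14.7},
    {"x": -0.1195, "y": -0.269, "z": -0.08, "twist": 14.7},
    {"x": -0.1195, "y": -0.269, "z": -0.05, "twist": 14.7},
    {"x": -0.1195, "y": -0.269, "z": -0.025, "twist": 14.7},
    {"x": -0.1195, "y": -0.269, "z": -0.025, "twist": 14.7},
  ],
)

```text
time_s: 15.95
tcp_pos: [0.5156, 0.3803, 0.0538]
ee_rot: [[0.988, -0.153, -0.001], [-0.153, -0.988, -0.001], [-0.001, 0.001, -1.0]]
ft_force: [0.2, 0.8, 0.2]
gripper_width: 0.0441
gripper_force: 61.9
```

```bash
python3 -c "
from h import *
print(go(.517,.381,.037,-8.8),state()['q'].round(2))
p,d=grab_frame('scene');cv2.imwrite('pics/a3.png',cv2.resize(p[220:350,260:420],None,fx=4.5,fy=4.5))"
```

```text
shift x 0.0013 y -0.0009 z 0.0168 twist -0.0 [-0.65  0.6  -0.12  1.82  0.1   0.73 -2.54]
```

View pics/a3.png

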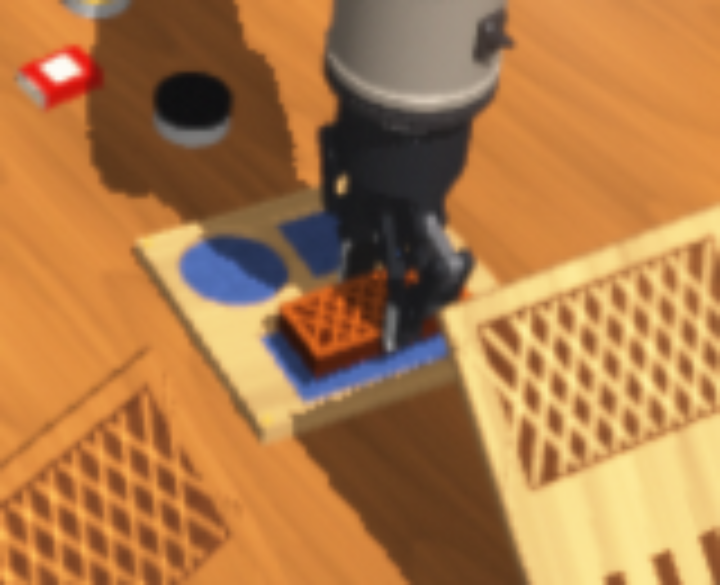

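The panel hangs level above its recess, aligned; lowering.

Call:
step_arm(
  moves=[
    {"x": 0.001, "y": -0.001, "z": 0.008, "twist": 0},
    {"x": 0.001, "y": -0.001, "z": 0.015, "twist": 0},
    {"x": 0.001, "y": -0.001, "z": 0.017, "twist": 0},
    {"x": 0.001, "y": -0.001, "z": 0.017, "twist": 0},
  ],
)

```text
time_s: 16.5
tcp_pos: [0.5173, 0.3815, 0.0377]
ee_rot: [[0.988, -0.154, -0.0], [-0.154, -0.988, -0.0], [-0.0, 0.0, -1.0]]
ft_force: [-1.8, -1.3, 4.9]
gripper_width: 0.0447
gripper_force: 62.5
```

Call:
step_arm(
  moves=[
    {"x": 0, "y": 0, "z": 0, "twist": 0},
    {"x": 0, "y": 0, "z": 0, "twist": 0},
    {"x": 0, "y": 0, "z": 0, "twist": 0},
    {"x": 0, "y": 0, "z": -0.03, "twist": 0},
    {"x": 0, "y": 0, "z": -0.08, "twist": 0},
    {"x": 0, "y": 0, "z": -0.12, "twist": 0},
  ],
  grip=0.3,
)

```text
time_s: 17.25
tcp_pos: [0.5174, 0.3817, 0.1591]
ee_rot: [[0.988, -0.154, 0.0], [-0.154, -0.988, 0.001], [0.0, -0.001, -1.0]]
ft_force: [1.6, -0.3, -0.6]
gripper_width: 0.0597
gripper_force: 0.0
```

```bash
python3 -c "
from h import *
print(go(.468,-.138,.16,17))"
```

```text
shift x 0.0310 y 0.5211 z -0.0012 twist -25.8
```

Call:
step_arm(
  moves=[
    {"x": 0.001, "y": 0.025, "z": 0, "twist": 0},
    {"x": 0.004, "y": 0.075, "z": 0, "twist": -3},
    {"x": 0.007, "y": 0.125, "z": 0, "twist": -6},
    {"x": 0.01, "y": 0.175, "z": 0, "twist": -9},
    {"x": 0.013, "y": 0.225, "z": 0, "twist": -12},
    {"x": 0.016, "y": 0.275, "z": 0, "twist": -15},
    {"x": 0.019, "y": 0.325, "z": 0, "twist": -18},
    {"x": 0.022, "y": 0.375, "z": 0, "twist": -21},
    {"x": 0.025, "y": 0.425, "z": 0, "twist": -24},
    {"x": 0.028, "y": 0.475, "z": 0, "twist": -25.8},
    {"x": 0.031, "y": 0.515, "z": 0.01, "twist": -25.8},
    {"x": 0.031, "y": 0.521, "z": 0.03, "twist": -25.8},
  ],
  grip=0.15,
)

```text
time_s: 18.75
tcp_pos: [0.468, -0.1411, 0.1277]
ee_rot: [[0.958, 0.288, 0.002], [0.288, -0.958, -0.001], [0.002, 0.002, -1.0]]
ft_force: [0.7, 0.6, -0.5]
gripper_width: 0.0726
gripper_force: 0.0
```

Call:
step_arm(
  moves=[
    {"x": 0, "y": 0, "z": 0.03, "twist": 0},
    {"x": 0, "y": 0, "z": 0.07, "twist": 0},
    {"x": 0, "y": 0, "z": 0.095, "twist": 0},
    {"x": 0, "y": 0, "z": 0.095, "twist": 0},
  ],
)

```text
time_s: 19.25
tcp_pos: [0.4669, -0.1378, 0.0311]
ee_rot: [[0.956, 0.292, -0.003], [0.292, -0.956, 0.001], [-0.003, -0.001, -1.0]]
ft_force: [0.2, -0.6, 0.7]
gripper_width: 0.0726
gripper_force: 0.0
```

Call:
step_arm(
  moves=[
    {"x": 0, "y": 0, "z": 0, "twist": 0},
    {"x": 0, "y": 0, "z": 0, "twist": 0},
    {"x": 0, "y": 0, "z": 0, "twist": 0},
    {"x": 0, "y": 0, "z": 0, "twist": 0},
    {"x": 0, "y": 0, "z": 0, "twist": 0},
  ],
  grip=0.8,
)

```text
time_s: 19.88
tcp_pos: [0.4687, -0.1382, 0.0338]
ee_rot: [[0.957, 0.292, 0.002], [0.292, -0.957, -0.0], [0.002, 0.001, -1.0]]
ft_force: [-1.4, 1.3, 9.1]
gripper_width: 0.0407
gripper_force: 60.8
```

```bash
python3 -c "
from h import *
print(go(.465,.302,.14,-8.8))"
```

```text
shift x 0.1251 y -0.4221 z -0.1064 twist 25.8
```

Call:
step_arm(
  moves=[
    {"x": 0, "y": 0, "z": -0.05, "twist": 0},
    {"x": 0.005, "y": -0.017, "z": -0.1, "twist": 2},
    {"x": 0.019, "y": -0.063, "z": -0.106, "twist": 5},
    {"x": 0.033, "y": -0.11, "z": -0.106, "twist": 8},
    {"x": 0.047, "y": -0.157, "z": -0.106, "twist": 11},
    {"x": 0.061, "y": -0.204, "z": -0.106, "twist": 14},
    {"x": 0.075, "y": -0.251, "z": -0.106, "twist": 17},
    {"x": 0.089, "y": -0.298, "z": -0.106, "twist": 20},
    {"x": 0.103, "y": -0.345, "z": -0.106, "twist": 23},
    {"x": 0.117, "y": -0.39, "z": -0.106, "twist": 25.8},
    {"x": 0.125, "y": -0.422, "z": -0.09, "twist": 25.8},
    {"x": 0.125, "y": -0.422, "z": -0.07, "twist": 25.8},
  ],
)

```text
time_s: 21.38
tcp_pos: [0.4642, 0.3056, 0.1034]
ee_rot: [[0.989, -0.15, 0.002], [-0.15, -0.989, 0.003], [0.002, -0.003, -1.0]]
ft_force: [0.0, -0.1, -0.3]
gripper_width: 0.0412
gripper_force: 61.0
```

Call:
step_arm(
  moves=[
    {"x": 0, "y": 0, "z": 0.02, "twist": 0},
    {"x": 0, "y": 0, "z": 0.045, "twist": 0},
    {"x": 0, "y": 0, "z": 0.045, "twist": 0},
  ],
)

```text
time_s: 21.75
tcp_pos: [0.4638, 0.3016, 0.057]
ee_rot: [[0.988, -0.153, -0.001], [-0.153, -0.988, -0.001], [-0.001, 0.001, -1.0]]
ft_force: [-1.3, 0.8, -0.7]
gripper_width: 0.0406
gripper_force: 61.0
```

```bash
python3 -c "
from h import *
print(go(.465,.302,.040,-8.8))"
```

```text
shift x 0.0011 y -0.0006 z 0.0170 twist -0.0
```

Call:
step_arm(
  moves=[
    {"x": 0.001, "y": -0.0005, "z": 0.008, "twist": 0},
    {"x": 0.001, "y": -0.0005, "z": 0.015, "twist": 0},
    {"x": 0.001, "y": -0.0005, "z": 0.0175, "twist": 0},
    {"x": 0.001, "y": -0.0005, "z": 0.0175, "twist": 0},
  ],
)

```text
time_s: 22.25
tcp_pos: [0.4655, 0.3024, 0.04]
ee_rot: [[0.988, -0.154, 0.0], [-0.154, -0.988, 0.0], [0.0, -0.0, -1.0]]
ft_force: [-0.4, -0.4, -1.2]
gripper_width: 0.0408
gripper_force: 61.0
```

Call:
step_arm(
  moves=[
    {"x": 0, "y": 0, "z": 0, "twist": 0},
    {"x": 0, "y": 0, "z": 0, "twist": 0},
    {"x": 0, "y": 0, "z": 0, "twist": 0},
    {"x": 0, "y": 0, "z": -0.03, "twist": 0},
    {"x": 0, "y": 0, "z": -0.08, "twist": 0},
    {"x": 0, "y": 0, "z": -0.11, "twist": 0},
  ],
  grip=0.35,
)

```text
time_s: 23.0
tcp_pos: [0.4659, 0.3027, 0.1521]
ee_rot: [[0.988, -0.154, 0.001], [-0.154, -0.988, 0.001], [0.001, -0.001, -1.0]]
ft_force: [0.3, 0.0, -0.2]
gripper_width: 0.0555
gripper_force: 0.0
```

```bash
python3 -c "
from h import *
print(go(.4615,-.006,.15,-6))"
```

```text
shift x 0.0431 y 0.3057 z 0.0017 twist -2.8
```

Call:
step_arm(
  moves=[
    {"x": 0.003, "y": 0.025, "z": 0, "twist": 0},
    {"x": 0.01, "y": 0.07, "z": 0, "twist": 0},
    {"x": 0.017, "y": 0.12, "z": 0, "twist": 0},
    {"x": 0.024, "y": 0.17, "z": 0, "twist": 0},
    {"x": 0.031, "y": 0.22, "z": 0, "twist": 0},
    {"x": 0.038, "y": 0.27, "z": 0, "twist": 0},
    {"x": 0.043, "y": 0.3, "z": 0.01, "twist": 0},
    {"x": 0.043, "y": 0.3055, "z": 0.04, "twist": 0},
    {"x": 0.043, "y": 0.3055, "z": 0.06, "twist": 0},
    {"x": 0.043, "y": 0.3055, "z": 0.06, "twist": 0},
  ],
  grip=0.02,
)

```text
time_s: 24.25
tcp_pos: [0.4602, -0.0062, 0.089]
ee_rot: [[0.988, -0.154, -0.002], [-0.154, -0.988, -0.0], [-0.002, 0.001, -1.0]]
ft_force: [-0.4, 0.2, 0.4]
gripper_width: 0.0836
gripper_force: 0.0
```

```bash
python3 -c "
from h import *
print(go(.4615,-.006,.031,-8.8))
p,d=grab_frame('scene');cv2.imwrite('pics/a4.png',cv2.resize(p[150:320,180:400],None,fx=3.5,fy=3.5))"
```

```text
shift x 0.0014 y -0.0004 z 0.0579 twist -0.0
```

View pics/a4.png

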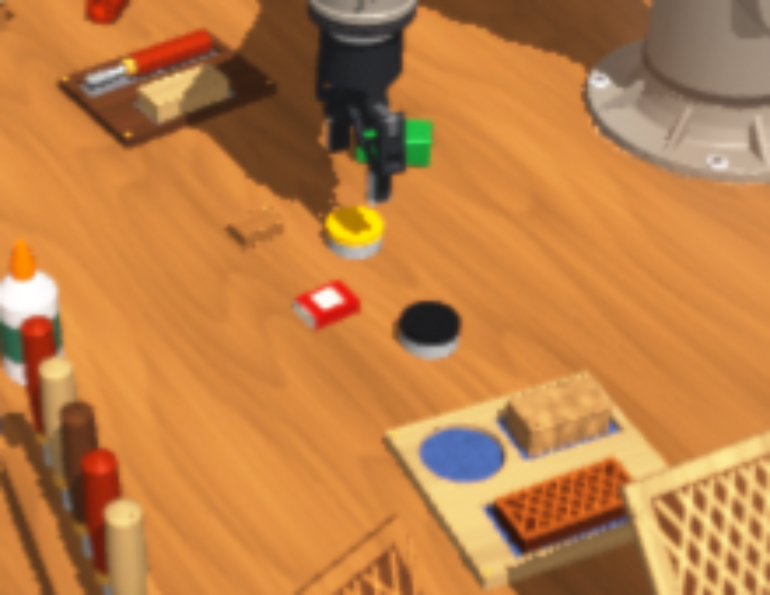

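The four placed things lie in their recesses; the yellow tin (355,230) is below the gripper. Now taking it.

Call:
step_arm(
  moves=[
    {"x": 0.001, "y": 0, "z": 0.03, "twist": 0},
    {"x": 0.001, "y": 0, "z": 0.057, "twist": 0},
    {"x": 0.001, "y": 0, "z": 0.057, "twist": 0},
  ],
)

```text
time_s: 24.68
tcp_pos: [0.4616, -0.006, 0.0326]
ee_rot: [[0.988, -0.153, -0.002], [-0.153, -0.988, -0.0], [-0.002, 0.0, -1.0]]
ft_force: [-0.5, -0.5, -0.4]
gripper_width: 0.0835
gripper_force: 0.0
```

Call:
step_arm(
  moves=[
    {"x": 0, "y": 0, "z": 0, "twist": 0},
    {"x": 0, "y": 0, "z": 0, "twist": 0},
    {"x": 0, "y": 0, "z": 0, "twist": 0},
    {"x": 0, "y": 0, "z": 0, "twist": 0},
    {"x": 0, "y": 0, "z": 0, "twist": 0},
  ],
  grip=0.7,
)

```text
time_s: 25.3
tcp_pos: [0.4628, -0.0061, 0.0346]
ee_rot: [[0.988, -0.154, 0.002], [-0.154, -0.988, 0.0], [0.002, -0.001, -1.0]]
ft_force: [-4.9, 0.7, 22.8]
gripper_width: 0.0516
gripper_force: 58.2
```

```bash
python3 -c "
from h import *
print(go(.552,.288,.14,-8.8))"
```

```text
shift x 0.0432 y -0.3043 z -0.1051 twist -0.0
```

Call:
step_arm(
  moves=[
    {"x": 0, "y": 0, "z": -0.04, "twist": 0},
    {"x": 0.002, "y": -0.015, "z": -0.09, "twist": 0},
    {"x": 0.009, "y": -0.06, "z": -0.104, "twist": 0},
    {"x": 0.016, "y": -0.11, "z": -0.104, "twist": 0},
    {"x": 0.023, "y": -0.16, "z": -0.104, "twist": 0},
    {"x": 0.03, "y": -0.21, "z": -0.104, "twist": 0},
    {"x": 0.037, "y": -0.26, "z": -0.104, "twist": 0},
    {"x": 0.043, "y": -0.298, "z": -0.09, "twist": 0},
    {"x": 0.043, "y": -0.304, "z": -0.06, "twist": 0},
    {"x": 0.043, "y": -0.304, "z": -0.025, "twist": 0},
    {"x": 0.043, "y": -0.304, "z": -0.025, "twist": 0},
  ],
)

```text
time_s: 26.68
tcp_pos: [0.5499, 0.2869, 0.0566]
ee_rot: [[0.988, -0.153, -0.003], [-0.153, -0.988, -0.002], [-0.003, 0.002, -1.0]]
ft_force: [-0.0, 0.2, -0.0]
gripper_width: 0.0511
gripper_force: 63.9
```

```bash
python3 -c "
from h import *
print(go(.552,.288,.039,-8.8))
p,d=grab_frame('scene');cv2.imwrite('pics/a5.png',cv2.resize(p[220:350,260:420],None,fx=4.5,fy=4.5))"
```

```text
shift x 0.0019 y -0.0014 z 0.0176 twist -0.0
```

View pics/a5.png

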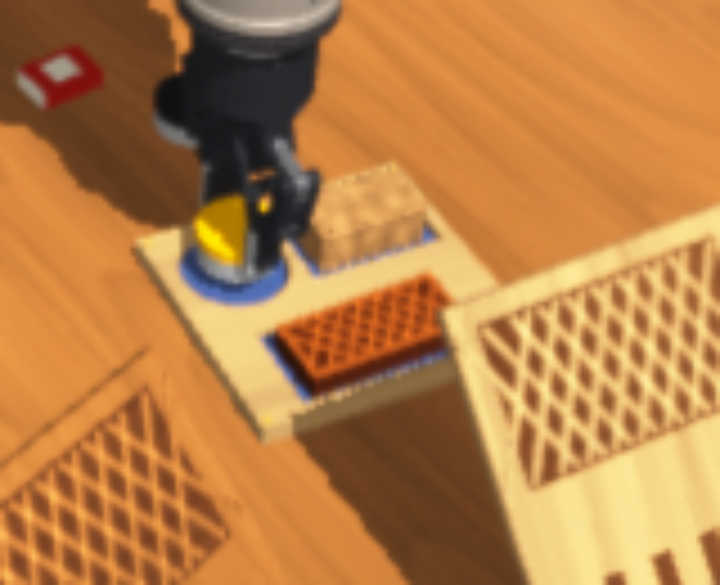

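The tin is held over its round recess, clear of the cork block; lowering.

Call:
step_arm(
  moves=[
    {"x": 0.001, "y": -0.001, "z": 0.008, "twist": 0},
    {"x": 0.001, "y": -0.001, "z": 0.015, "twist": 0},
    {"x": 0.001, "y": -0.001, "z": 0.0175, "twist": 0},
    {"x": 0.001, "y": -0.001, "z": 0.0175, "twist": 0},
  ],
)

```text
time_s: 27.22
tcp_pos: [0.5523, 0.2884, 0.0409]
ee_rot: [[0.988, -0.154, 0.0], [-0.154, -0.988, 0.0], [0.0, -0.0, -1.0]]
ft_force: [-2.2, -1.6, 5.8]
gripper_width: 0.0514
gripper_force: 64.8
```

Call:
step_arm(
  moves=[
    {"x": 0, "y": 0, "z": 0, "twist": 0},
    {"x": 0, "y": 0, "z": 0, "twist": 0},
    {"x": 0, "y": 0, "z": 0, "twist": 0},
    {"x": 0, "y": 0, "z": -0.03, "twist": 0},
    {"x": 0, "y": 0, "z": -0.08, "twist": 0},
    {"x": 0, "y": 0.05, "z": -0.12, "twist": 0},
    {"x": 0, "y": 0.1, "z": -0.14, "twist": 0},
    {"x": 0, "y": 0.15, "z": -0.14, "twist": 0},
    {"x": 0, "y": 0.2, "z": -0.14, "twist": 0},
    {"x": 0, "y": 0.25, "z": -0.14, "twist": 0},
    {"x": 0, "y": 0.3, "z": -0.14, "twist": 0},
    {"x": 0, "y": 0.3, "z": -0.14, "twist": 0},
  ],
  grip=0.22,
)

```text
time_s: 28.72
tcp_pos: [0.5056, -0.0118, 0.1805]
ee_rot: [[0.987, -0.159, 0.0], [-0.159, -0.987, -0.001], [0.0, 0.001, -1.0]]
ft_force: [-0.6, 0.1, -0.7]
gripper_width: 0.0666
gripper_force: 0.0
```

Run:
```python
from h import *
c=calibration('top');p,d=grab_frame('top');cv2.imwrite('pics/a6.png',cv2.resize(p[130:260,80:380],None,fx=2.6,fy=2.6,interpolation=cv2.INTER_CUBIC))
X=cloud(c,d)
for nm,b,L in(('dark',(.4856,-.3413,3.4),dict(blank=(0,.038),gouge=(0,-.038))),('pale',(.5106,.336,-8.8),dict(panel=(0,.045),cork=(-.04,-.041),tin=(.048,-.041)))):
    for k,v in L.items():
        t=loc(b,v);m=(X[...,2]>.019)&(X[...,2]<.06)&(np.hypot(X[...,0]-t[0],X[...,1]-t[1])<(.085 if k=='gouge' else .065))
        n,l,s,_=cv2.connectedComponentsWithStats(m.astype(np.uint8));i=1+s[1:,4].argmax();P=X[l==i]
        print(k,'target',np.round(t,4),rect(P),'ztop %.4f'%np.median(P[:,2]))
```

```text
blank target [ 0.4833 -0.3034] c=(0.4845,-0.3030) 90x43 long-axis 2.9deg ztop 0.0295
gouge target [ 0.4879 -0.3792] c=(0.4776,-0.3809) 129x27 long-axis 3.5deg ztop 0.0297
panel target [0.5175 0.3805] c=(0.5163,0.3791) 112x50 long-axis -7.0deg ztop 0.0256
cork target [0.4648 0.3016] c=(0.4646,0.3067) 76x52 long-axis -8.7deg ztop 0.0374
tin target [0.5518 0.2881] c=(0.5506,0.2882) 53x52 long-axis 63.9deg ztop 0.0302
```

View pics/a6.png

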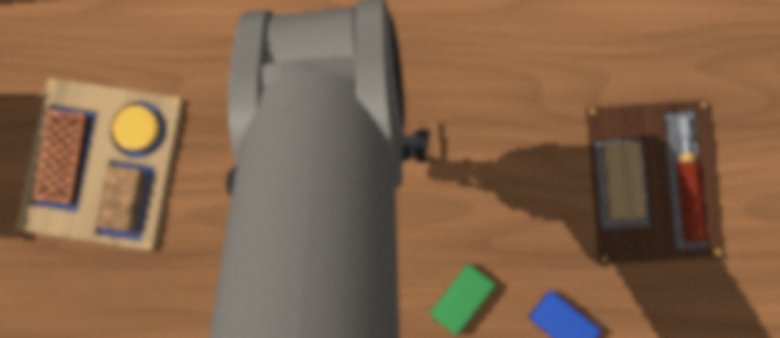

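All five sit in their recesses at the expected heights, and the gripper is clear.

```bash
python3 -c "
from bench import *
print(hand_in())"
```

```text
the job is handed in; nothing more can be done
None
```

Both kits are made up and handed in at about 29 s: the final top view shows all five pieces flat in their recesses and released, and I did not touch the black-lidded tin, the matchbox or the glue bottle.

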